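Hold the micropipette ready over the open vial

TASK

Take the micropipette (the one with the thick handle) out of its stand, carry it clear of the tubes and vials in its way, and finish still holding it upright and steady over the one vial that has no cap, its tip centred about 1 cm above the mouth, ready to dispense. It must not touch or dip into the vial, and nothing else may be shifted or knocked over. Do not put it down or let go: the job ends while you hold it there.

Things in the scene. Friction and masses are not known exactly. Their poses are not given: they have to be found in the camera images.
- pipette_handle (a point): Middle of the micropipette's handle, where to grip it: white upright cylinder, 24 mm across, from 26 mm below to 26 mm above this point, then a thin plunger to 36 mm above. 136 mm over the worktop at the start. A 31 mm wide collar rests on the stand's plate, its underside 31 mm below this point. z up along the tool. 50 to 95 g.
- pipette_tip (a point): Tip of the micropipette: lower end of its straight round shaft (14 mm under the collar, tapering to 4 mm), on the handle's axis, 126 mm below pipette_handle; at the start 10 mm over the worktop, hanging through the stand's socket. It comes out straight up: raise it by at least 100 mm before moving sideways. z up along the tool.
- pipette_stand: Grey stand fixed to the worktop, 150 x 60 mm, 105 mm high: base, two thin posts at each end and a top plate 8 mm thick with two through sockets 19 mm in diameter, 40 mm either side of its middle along its long axis. Origin under its middle, on the worktop; x along its long (150 mm) axis, z up.
- stirring_rod: Bystander, to be left alone: thin steel rod (8 mm) with a small ball on top, in the other socket, 80 mm from the micropipette. Its top is 147 mm above the worktop, 11 mm above the middle of the micropipette's handle. Origin on its axis 95 mm below the top plate's surface, z up.
- vial_mouth (a point): Centre of the mouth of the open vial, in the plane of its rim, 45 mm above the worktop. The vial is an amber glass cup, 40 mm in diameter, 45 mm tall, wall 2.5 mm, the only one of the three vials without a cap; loose, 60 g. z up.
- open_vial: The same open vial; origin at the centre of its underside, z up.
- capped_vial_0: Bystander: closed amber vial with a cap, 40 mm in diameter, 55 mm tall. Origin at the centre of its underside.
- capped_vial_1: Bystander: second closed amber vial with a cap, same size. Origin at the centre of its underside.
- tube_rack: Bystander between the stand and the vials: loose white tube rack, 50 x 96 mm, 55 mm high. Origin at the centre of its underside; y along its long axis, z up. The tubes in it reach 90 mm above the worktop.
- tube_0: Bystander: capped blood tube, 17 mm at the cap, 86 mm long, standing in the rack. Origin at its lower end, z up.
- tube_1: Bystander: capped blood tube, 17 mm at the cap, 86 mm long, standing in the rack. Origin at its lower end, z up.
- tube_2: Bystander: capped blood tube, 17 mm at the cap, 86 mm long, standing in the rack. Origin at its lower end, z up.

How it is judged:
By the outcome, as a careful person would: the job done as asked, in the order asked, and still so for the second after the job is handed in, while the arm keeps its last pose, push and grip.
It also fails if it takes over 35 s, if anything falls off the work surface, if the arm or the gripper's body presses on something with over 40 N, if the wrist force passes 120 N, or if a joint passes its speed limit or range.

ROBOT

A 6-joint arm with a two-finger parallel gripper is mounted at the origin on a cart in front of the work surface, level with it; the furniture and walls round the work are solid. World frame = base frame: x ahead of the robot, y to its left, z up, the work surface at z = 0. Lengths are in m, angles in rad, forces in N, time in s.
With the tool pointing down it reaches from about 0.325 to 0.9 m from the base axis. Payload 6.1 kg.
Tool frame: the origin (TCP) lies midway between the tips of the shut fingers; the grasp point (between the pads) lies 19 mm behind it; x points along the fingers, y is the direction in which the jaws open and shut, and the axes are right-handed (so a half turn about x gives the same grasp; the last joint's range is limited). The gripper opens to 85 mm and grips with 20 to 120 N. Pads are 22 mm wide; open, the fingers measure 114 mm over their backs; the gripper's body (76 mm by 85 mm) begins 54 mm behind the grasp point. The pads swing forward as they close: fully open they stand 13 mm farther back than shut.
Start: joints at [-1.325, 0.22, 1.526, -0, 1.395, -0.126], TCP at [0.227, -0.582, 0.196] pointing down, gripper open.
Joint ranges: [-2.98, 2.98], [-0.91, 2.08], [0.09, 2.57], [-1.24, 4.39], [0.2, 2.65], [-2.68, 2.68]. Speed limits (rad/s): [2.57, 2.57, 3.01, 3.14, 3.14, 3.14].

INTERFACE

Orientations are given as [roll, pitch, yaw] about the fixed x, y, z axes, in that order (R = Rz(yaw) Ry(pitch) Rx(roll)).
In Python, from plant import movep, move_l, set_joints, gripper_to, hold, inverse_kinematics, observe, get_image, get_calibration, Unreachable, job_done gives the robot as it stands. Calls block until the motion is done:
- movep(position, orientation): joint-space move of the TCP to a pose.
- move_l(position, feed=0.15, rotation=None, max_force=None): straight line of the TCP; rotation=None keeps the orientation; feed is the mean speed in m/s. With max_force (N) it stops when the force on the tool has changed by that much, and returns True; else False.
- set_joints(angles): joint-space move.
- gripper_to(opening, f_grip=None): finger opening in m; f_grip is the grip in N (None keeps the last); returns when the fingers have stopped.
- hold(seconds).
- inverse_kinematics(position, orientation): joint angles nearest the present ones, or None.
- observe(): the state.
- get_image(name): name is "side" or "top"; returns (picture, depth): 384x512x3 uint8, red, green, blue; 384x512 float32, m along the optical axis (not along the pixel's ray), 0 where there is no reading.
- get_calibration(name): a dict with "intrinsics" (3x3 intrinsics, pixels), "world_from_camera" (4x4, takes a point from camera to world coordinates). Camera axes: x right, y down, z forward; pixel columns grow to the right and rows downward; lengths in m; the calibration is good to about 2 mm. A picture is of the moment at which its call begins. get_calibration takes no time and is no camera call.
A pose or a line that the arm cannot do raises Unreachable and nothing moves.
- job_done(): hands the job in, once; it reports no verdict.
The state is a dict: "time_s": time; "q": joint angles; "joint_velocities": joint speeds; "joint_torque": joint torques, N m; "eef_pos": TCP position; "tcp_rot": TCP orientation; "ft_force": force on the tool from outside, world axes, zero at the start; "torque": the same for the moment, N m; "opening": finger opening in m.
Only numpy, scipy, OpenCV 4.12 (cv2) and the standard library are available. Lean on these libraries where they do the work, as an engineer would, in place of code of your own. Each camera call takes 0.05 s, during which the arm holds its last target.

## Working session

There is one attempt and no reset: what is moved stays moved. The work goes in short steps, each a Python script; the robot and the scene stay as the last script left them, time stands still between calls to the robot, and variables do not carry over. Pictures are saved under pics/ and viewed, and the job is handed in when it is done.

```bash
ls; mkdir -p pics
python3 - <<'E'
from plant import *
import cv2,numpy as np
for n in("side","top"):
    im,d=get_image(n);cv2.imwrite(f"pics/{n}0.png",im[:,:,::-1]);np.savez(f"{n}0.npz",im=im,d=d)
    c=get_calibration(n);print(n,c)
print(observe())
E
```

```text
pics
side {'intrinsics': array([[493.16232115,   0.        , 260.05225579],
       [  0.        , 493.16232115, 194.08866475],
       [  0.        ,   0.        ,   1.        ]]), 'world_from_camera': array([[ 0.89372663, -0.26004118,  0.36555615,  0.18963578],
       [-0.44856868, -0.52932688,  0.72013832, -0.89973624],
       [ 0.00623308, -0.80758383, -0.58971986,  0.63438949],
       [ 0.        ,  0.        ,  0.        ,  1.        ]])}
top {'intrinsics': array([[391.33676135,   0.        , 253.09921967],
       [  0.        , 391.33676135, 194.36225069],
       [  0.        ,   0.        ,   1.        ]]), 'world_from_camera': array([[ 0.01446907, -0.99459667,  0.10280135,  0.4066695 ],
       [-0.99982327, -0.01315712,  0.01342865, -0.25821482],
       [-0.01200352, -0.10297748, -0.99461126,  0.96731793],
       [ 0.        ,  0.        ,  0.        ,  1.        ]])}
{'time_s': 0.1, 'q': array([-1.32510912e+00,  2.21182055e-01,  1.52750504e+00,  6.17870464e-06,
        1.39472207e+00, -1.26116988e-01]), 'joint_velocities': array([-5.80276181e-06, -1.60722934e-03, -2.20674078e-03, -1.14788391e-04,
        4.16731292e-05, -1.25625197e-03]), 'joint_torque': array([ 3.33079397e-04, -4.98241997e+01, -3.90550554e+01, -2.99574103e-04,
        5.60367946e-03,  6.36817575e-06]), 'eef_pos': array([ 0.22689685, -0.58169256,  0.19458274]), 'tcp_rot': array([-1.70026104,  1.56897981,  1.81313472]), 'ft_force': array([ 0.08400641, -1.04820368, -0.03159767]), 'torque': array([-0.02506147,  0.02493108, -0.05136741]), 'opening': 0.08542857715965474}
```

View pics/side0.png

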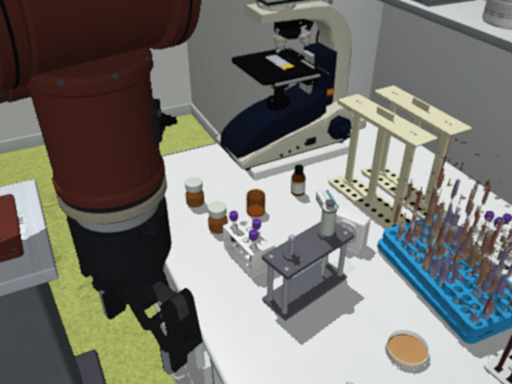

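View pics/top0.png

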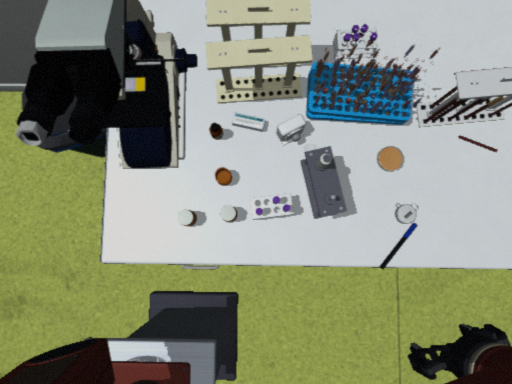

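The side view shows the pipette at about (328,217), the rod at (291,245), and the open vial at (256,203) with dark inside. In the top view the pipette is at (325,158), the rod at (333,197), the open vial at (223,177) and the capped vials at (229,213) and (187,217). Next I'll measure positions from the point clouds.

```bash
cat > h.py <<'E'
import numpy as np,cv2
from plant import *
def cloud(n,d):
    c=get_calibration(n);K=c["intrinsics"];T=c["world_from_camera"]
    v,u=np.mgrid[:384,:512]
    P=np.stack([(u-K[0,2])/K[0,0]*d,(v-K[1,2])/K[1,1]*d,d,np.ones_like(d)],-1)
    return (P@T.T)[...,:3]
def proj(n,p):
    c=get_calibration(n);K=c["intrinsics"];T=np.linalg.inv(c["world_from_camera"])
    q=T[:3,:3]@np.asarray(p)+T[:3,3];q=K@q;return q[:2]/q[2]
def circ(xy):
    from scipy.optimize import least_squares
    r=least_squares(lambda p:np.hypot(xy[:,0]-p[0],xy[:,1]-p[1])-p[2],[*xy.mean(0),.02],loss='soft_l1',f_scale=.002)
    return r.x
E
python3 - <<'E'
from h import *
for n in("side","top"):
    z=np.load(f"{n}0.npz");im,d=z["im"],z["d"];P=cloud(n,d);ok=d>0
    def rep(u0,u1,v0,v1,z0,z1,nm):
        Q=P[v0:v1,u0:u1].reshape(-1,3);Q=Q[(d[v0:v1,u0:u1]>0).ravel()]
        Q=Q[(Q[:,2]>z0)&(Q[:,2]<z1)]
        if len(Q)<4: print(n,nm,len(Q));return
        print(n,nm,len(Q),'mean',Q.mean(0).round(4),'min',Q.min(0).round(4),'max',Q.max(0).round(4),'mid',((Q.min(0)+Q.max(0))/2).round(4),'circ',circ(Q[:,:2]).round(4))
    if n=="top":
        rep(312,340,145,172,.115,.2,"pip"); rep(325,342,188,207,.115,.2,"rod")
        rep(210,236,165,190,.036,.06,"vial");rep(218,240,203,224,.045,.07,"cap0");rep(178,198,207,228,.045,.07,"cap1")
        rep(300,350,140,222,.098,.112,"plate");rep(250,297,190,222,.045,.1,"rack")
        rep(205,226,120,142,.02,.2,"bottle");rep(275,310,112,148,.02,.2,"box")
    else:
        rep(310,345,195,240,.115,.2,"pip");rep(284,300,230,250,.115,.2,"rod");rep(244,268,188,218,.038,.05,"vial")
        rep(183,206,175,210,.045,.07,"c1");rep(206,229,200,236,.045,.07,"c0");rep(260,358,220,280,.098,.11,"plate");rep(288,308,160,200,.02,.2,"bottle")
    s=(slice(100,240),slice(170,370)) if n=="top" else (slice(150,310),slice(170,380))
    cv2.imwrite(f"pics/{n}z.png",cv2.resize(im[s][:,:,::-1],None,fx=3.7,fy=3.7,interpolation=cv2.INTER_CUBIC))
E
```

```text
side pip 465 mean [ 0.5628 -0.4052  0.1459] min [ 0.5543 -0.4132  0.1151] max [ 0.5792 -0.3872  0.1718] mid [ 0.5667 -0.4002  0.1434] circ [ 0.5654 -0.4014  0.0092]
side rod 88 mean [ 0.4877 -0.4207  0.135 ] min [ 0.4828 -0.4244  0.1185] max [ 0.4942 -0.4139  0.1465] mid [ 0.4885 -0.4191  0.1325] circ [ 0.4886 -0.4189  0.0037]
side vial 98 mean [ 0.5467 -0.1767  0.0416] min [ 0.5288 -0.1951  0.0381] max [ 0.5664 -0.1548  0.0456] mid [ 0.5476 -0.1749  0.0418] circ [ 0.5478 -0.1753  0.0183]
side c1 189 mean [ 0.4447 -0.0942  0.0521] min [ 0.4278 -0.1098  0.045 ] max [ 0.4632 -0.073   0.0559] mid [ 0.4455 -0.0914  0.0505] circ [ 0.4449 -0.0929  0.014 ]
side c0 257 mean [ 0.4547 -0.2021  0.052 ] min [ 0.439  -0.265   0.0451] max [ 0.4748 -0.1721  0.0559] mid [ 0.4569 -0.2186  0.0505] circ [ 0.4562 -0.1942  0.0142]
side plate 2257 mean [ 0.5182 -0.4163  0.1034] min [ 0.4478 -0.4557  0.098 ] max [ 0.6081 -0.3681  0.1098] mid [ 0.528  -0.4119  0.1039] circ [ 0.5124 -0.4042  0.0419]
side bottle 324 mean [ 0.661  -0.1499  0.0419] min [ 0.643  -0.1724  0.0201] max [ 0.7204 -0.0619  0.0697] mid
[... 841 characters left out ...]
.0526] circ [ 0.4455 -0.089   0.0128]
top plate 1641 mean [ 0.5236 -0.4068  0.1049] min [ 0.45   -0.4519  0.0981] max [ 0.6074 -0.3615  0.112 ] mid [ 0.5287 -0.4067  0.105 ] circ [ 0.5186 -0.4     0.0408]
top rack 707 mean [ 0.4742 -0.2903  0.0609] min [ 0.4456 -0.3397  0.0502] max [ 0.5054 -0.2411  0.0937] mid [ 0.4755 -0.2904  0.0719] circ [ 0.4699 -0.2885  0.03  ]
top bottle 156 mean [ 0.6545 -0.1549  0.0526] min [ 0.6439 -0.1678  0.0223] max [ 0.6732 -0.1391  0.072 ] mid [ 0.6585 -0.1535  0.0471] circ [ 0.6561 -0.1541  0.01  ]
top box 539 mean [ 0.6611 -0.3366  0.0571] min [ 0.635  -0.3812  0.0207] max [ 0.7113 -0.3011  0.0701] mid [ 0.6732 -0.3412  0.0454] circ [ 0.6628 -0.3353  0.0214]
```

```bash
python3 -c "
import cv2
for n in('side','top'):
  print(cv2.imread(f'pics/{n}z.png').shape)"
```

```text
(592, 777, 3)
(518, 740, 3)
```

View pics/sidez.png

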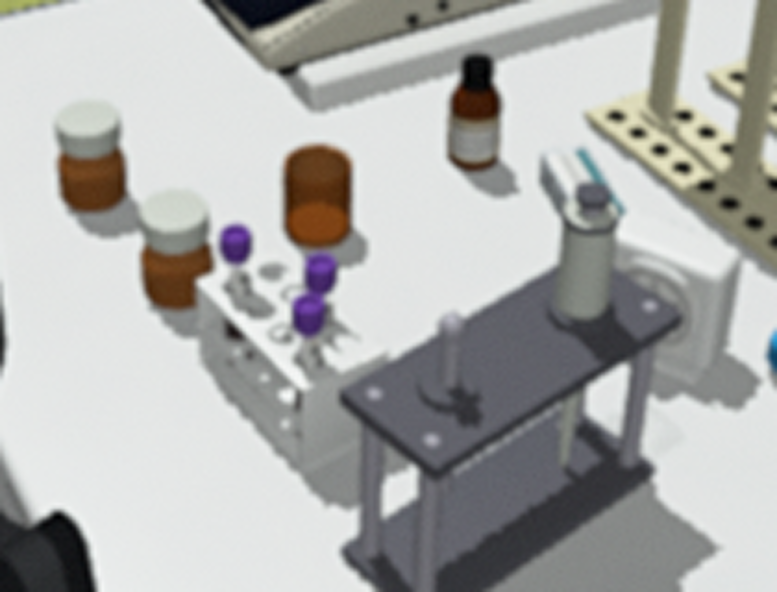

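View pics/topz.png

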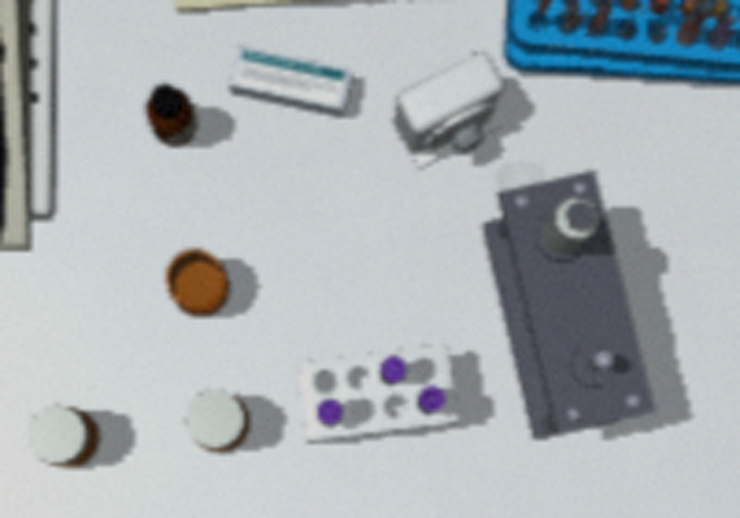

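Run:
```python
from h import *
from scipy.optimize import least_squares
for n in("side","top"):
    z=np.load(f"{n}0.npz");im,d=z["im"],z["d"];P=cloud(n,d)
    b=(310,345,195,245) if n=="side" else (305,345,140,178)
    Q=P[b[2]:b[3],b[0]:b[1]].reshape(-1,3)
    for z0,z1,r in((.117,.138,.012),(.138,.158,.012),(.117,.158,.012),(.163,.18,None)):
        S=Q[(Q[:,2]>z0)&(Q[:,2]<z1)&(np.hypot(Q[:,0]-.565,Q[:,1]+.399)<.022)]
        if r: 
            f=least_squares(lambda p:np.hypot(S[:,0]-p[0],S[:,1]-p[1])-r,S[:,:2].mean(0),loss='soft_l1',f_scale=.001).x
            print(n,z0,z1,len(S),f.round(4))
        else: print(n,'plunger',len(S),((S.min(0)+S.max(0))/2).round(4),S.mean(0).round(4))
    Q=P.reshape(-1,3);S=Q[(abs(Q[:,2]-.105)<.004)&(np.hypot(Q[:,0]-.525,Q[:,1]+.408)<.1)]
    (c,s,a)=cv2.minAreaRect((S[:,:2]*1000).astype(np.float32));print(n,'plate',c,s,a, 'zmed',np.median(S[:,2]))
    S=Q[(abs(Q[:,2])<.006)&(abs(Q[:,0]-.5)<.1)&(abs(Q[:,1]+.25)<.1)];print('table z',np.median(S[:,2]))
    for p in((.5654,-.399,.136),(.5654,-.399,.172),(.5475,-.174,.045)): print(proj(n,p).round(1))
```

```text
side 0.117 0.138 148 [ 0.5672 -0.3991]
side 0.138 0.158 149 [ 0.5672 -0.3991]
side 0.117 0.158 297 [ 0.5672 -0.3991]
side plunger 66 [ 0.5662 -0.4001  0.1674] [ 0.5661 -0.4012  0.1693]
side plate (527.7528686523438, -409.24017333984375) (152.0745086669922, 62.253150939941406) 13.42910099029541 zmed 0.10330260459200424
table z -0.001719170028854855
[327.4 218.8]
[329.4 200.9]
[255.4 193.5]
top 0.117 0.138 23 [ 0.5673 -0.398 ]
top 0.138 0.158 23 [ 0.5672 -0.3982]
top 0.117 0.158 46 [ 0.5672 -0.3981]
top plunger 54 [ 0.5665 -0.398   0.169 ] [ 0.5663 -0.3976  0.1705]
top plate (528.0299072265625, -407.1712341308594) (149.86978149414062, 60.468475341796875) 13.463805198669434 zmed 0.10471292906669372
table z -0.00012767406738706244
[324.3 161.6]
[327.2 158.4]
[223.3 175. ]
```

```bash
cat >> h.py <<'E'
from scipy.spatial.transform import Rotation as R
def down(jaw):  # yaw angle of jaw axis
    x=np.array([0,0,-1.]);y=np.array([np.cos(jaw),np.sin(jaw),0])
    return R.from_matrix(np.stack([x,y,np.cross(x,y)],1)).as_euler('xyz')
def st():
    o=observe();print('t',round(o['time_s'],2),'pos',o['eef_pos'].round(4),'f',o['ft_force'].round(2),'tq',o['torque'].round(2),'op',round(o['opening'],4))
    return o
PIP=np.array([.567,-.3985]);VIAL=np.array([.5475,-.174])
E
python3 - <<'E'
from h import *
o=observe();q=o['q'];print(R.from_euler('xyz',o['tcp_rot']).as_matrix().round(3))
for j in (np.radians(103.45),np.radians(-76.55)):
  for p in((*PIP,.117),(*PIP,.25),(*VIAL,.162),(*VIAL,.25)):
    r=inverse_kinematics(list(p),list(down(j)));print(p,None if r is None else r.round(2))
E
```

```text
[[-0.     0.363 -0.932]
 [ 0.002 -0.932 -0.363]
 [-1.    -0.002 -0.   ]]
(np.float64(0.567), np.float64(-0.3985), 0.117) [-0.73  0.44  1.4   0.    1.3  -2.53]
(np.float64(0.567), np.float64(-0.3985), 0.25) [-0.73  0.36  1.26  0.    1.53 -2.53]
(np.float64(0.5475), np.float64(-0.174), 0.162) [-0.44  0.13  1.7   0.    1.32 -2.25]
(np.float64(0.5475), np.float64(-0.174), 0.25) [-0.44  0.07  1.59  0.    1.48 -2.25]
(np.float64(0.567), np.float64(-0.3985), 0.117) [-0.73  0.44  1.4   0.    1.3   0.61]
(np.float64(0.567), np.float64(-0.3985), 0.25) [-0.73  0.36  1.26  0.    1.53  0.61]
(np.float64(0.5475), np.float64(-0.174), 0.162) [-0.44  0.13  1.7   0.    1.32  0.89]
(np.float64(0.5475), np.float64(-0.174), 0.25) [-0.44  0.07  1.59  0.    1.48  0.89]<sys>:0: UserWarning: Gimbal lock detected. Setting third angle to zero since it is not possible to uniquely determine all angles.
```

```bash
python3 -W ignore - <<'E'
from h import *
rot=list(down(np.radians(-76.55)))
movep([*PIP,.25],rot);st()
move_l([*PIP,.180],feed=.15);st()
for n in("side",):
    im,d=get_image(n);cv2.imwrite(f"pics/{n}1.png",cv2.resize(im[120:320,200:440][:,:,::-1],None,fx=3,fy=3))
E
```

```text
t 1.55 pos [ 0.566  -0.3994  0.2497] f [-0.55 -0.65 -0.75] tq [-0.    0.02 -0.01] op 0.0856
t 2.17 pos [ 0.5668 -0.3992  0.1805] f [0.57 0.47 1.1 ] tq [ 0.    0.02 -0.01] op 0.0854
```

View pics/side1.png

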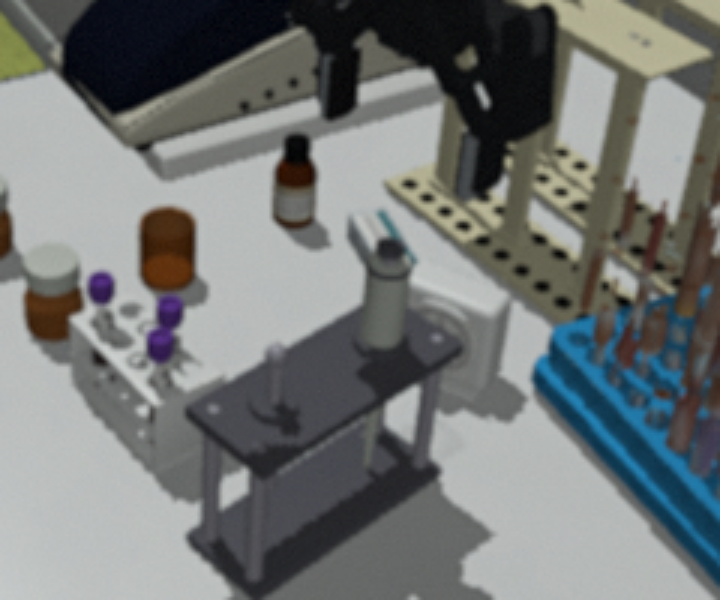

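```bash
python3 -W ignore - <<'E'
from h import *
im,d=get_image("side");P=cloud("side",d).reshape(-1,3)
a=np.radians(103.45);J=np.array([np.cos(a),np.sin(a)]);X=np.array([np.cos(a-np.pi/2),np.sin(a-np.pi/2)])
w=P[:,:2]-PIP; s=w@J;t=w@X
for lo,hi in((.18,.19),(.19,.2),(.2,.21),(.21,.22)):
  m=(P[:,2]>lo)&(P[:,2]<hi)&(abs(s)<.09)&(abs(t)<.06)
  for sg in(1,-1):
    k=m&(sg*s>0)
    if k.sum()>3: print(lo,sg,k.sum(),'jaw',np.percentile(s[k],[2,50,98]).round(4),'lat',np.percentile(t[k],[2,50,98]).round(4))
c,sn=proj("side",[*(PIP+.045*J),.2]),proj("side",[*(PIP-.045*J),.2]);print(c,sn)
E
```

```text
[310.91259576 173.24320702] [354.09038442 199.37869752]
```

```bash
python3 -W ignore - <<'E'
from h import *
st()
im,d=get_image("side");cv2.imwrite("pics/side2.png",cv2.resize(im[120:320,200:440][:,:,::-1],None,fx=3,fy=3));P=cloud("side",d).reshape(-1,3)
np.savez("s2.npz",d=d,im=im)
a=np.radians(103.45);J=np.array([np.cos(a),np.sin(a)]);X=np.array([np.cos(a-np.pi/2),np.sin(a-np.pi/2)])
w=P[:,:2]-PIP; s=w@J;t=w@X
for z0 in np.arange(.18,.32,.01):
  m=(P[:,2]>z0)&(P[:,2]<z0+.01)&(abs(s)<.1)&(abs(t)<.08)
  for sg in(1,-1):
    k=m&(sg*s>0)
    if k.sum()>3: print(z0.round(3),sg,k.sum(),'jaw',np.percentile(s[k],[2,50,98]).round(4),'lat',np.percentile(t[k],[2,50,98]).round(4))
st()
E
```

```text
t 2.27 pos [ 0.5677 -0.3995  0.182 ] f [-0.08 -0.5   0.41] tq [ 0.   -0.04  0.01] op 0.0854
0.23 1 70 jaw [0.0396 0.0413 0.051 ] lat [-0.0104 -0.0027  0.0108]
0.23 -1 48 jaw [-0.0576 -0.0511 -0.0454] lat [-0.011  -0.008   0.0072]
0.24 1 84 jaw [0.0398 0.0414 0.0533] lat [-0.0112 -0.0032  0.0113]
0.24 -1 92 jaw [-0.0586 -0.055  -0.0447] lat [-0.0111 -0.0059  0.0068]
0.25 1 83 jaw [0.0398 0.0413 0.0541] lat [-0.0112 -0.0047  0.0106]
0.25 -1 97 jaw [-0.0587 -0.0551 -0.0452] lat [-0.0114 -0.0057  0.0072]
0.26 1 86 jaw [0.0398 0.0422 0.0516] lat [-0.0109 -0.0036  0.0116]
0.26 -1 69 jaw [-0.0593 -0.0537 -0.0452] lat [-0.0115 -0.0065  0.0044]
0.27 1 101 jaw [0.0376 0.0473 0.0691] lat [-0.013  -0.0099  0.0095]
0.27 -1 127 jaw [-0.0756 -0.0561 -0.0407] lat [-0.0131 -0.0101  0.01  ]
0.28 1 175 jaw [0.028  0.0597 0.0713] lat [-0.0152 -0.0079  0.0112]
0.28 -1 279 jaw [-0.0759 -0.0644 -0.0306] lat [-0.0151 -0.0083  0.0104]
0.29 1 185 jaw [0.0017 0.0327 0.0695] lat [-0.017  -0.0106  0.0111]
0.29 -1 359 jaw [-0.0746 -0.0409 -0.0024] lat [-0.0168 -0.0095  0.0136]
0.3 1 193 jaw [0.0008 0.0287 0.0681] lat [-0.0175 -0.0107  0.01  ]
0.3 -1 285 jaw [-0.0738 -0.0353 -0.0027] lat [-0.0179 -0.0106  0.0157]
0.31 1 201 jaw [0.0016 0.0291 0.0672] lat [-0.0196 -0.0109 -0.0023]
0.31 -1 340 jaw [-0.0725 -0.0373 -0.0014] lat [-0.0194 -0.0104  0.0113]
0.32 1 241 jaw [0.0017 0.0306 0.0651] lat [-0.0189 -0.0102 -0.0025]
0.32 -1 413 jaw [-0.0708 -0.0413 -0.0028] lat [-0.0183 -0.0098  0.0099]
t 2.32 pos [ 0.5677 -0.3994  0.1821] f [-0.66  1.13 -0.09] tq [-0.04  0.02 -0.01] op 0.0853
```

View pics/side2.png

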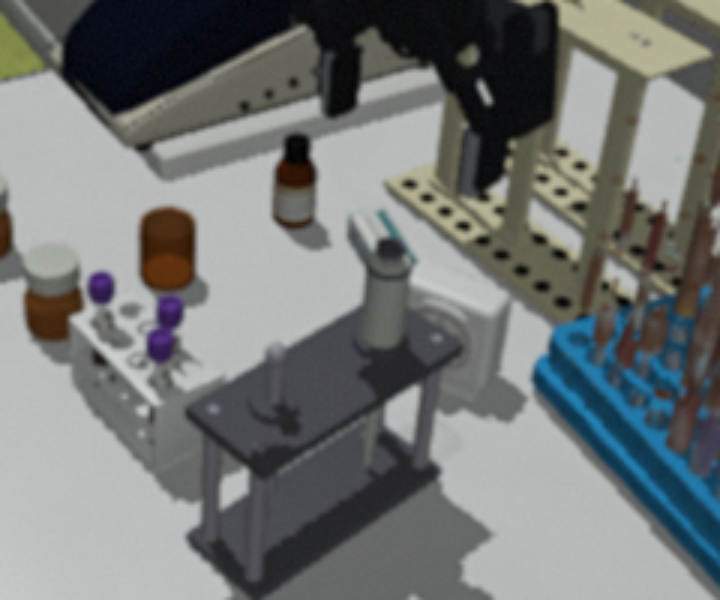

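```bash
python3 -W ignore - <<'E'
from h import *
z=np.load("side0.npz");P=cloud("side",z["d"]).reshape(-1,3);P=P[z["d"].ravel()>0]
m=(np.hypot(P[:,0]-.227,P[:,1]+.582)<.09)&(P[:,2]>.1);Q=P[m]
print(len(Q));
for z0 in np.arange(.1,.32,.01): print(z0.round(2),((Q[:,2]>z0)&(Q[:,2]<z0+.01)).sum(),end='; ')
print()
z=np.load("s2.npz");im,d=z["im"],z["d"];C=cloud("side",d)
# finest finger bottom
m=(np.hypot(C[...,0]-PIP[0],C[...,1]-PIP[1])<.07)&(C[...,2]>.18)&(d>0)
print('finger min z',np.sort(C[...,2][m])[:20].round(4))
o=st();print(o['q'].round(4))
im,d=get_image("top");C=cloud("top",d);m=(np.hypot(C[...,0]-PIP[0],C[...,1]-PIP[1])<.07)&(C[...,2]>.18)
print('top z of things',np.percentile(C[...,2][m],[1,10,50,90]) if m.any() else None)
E
```

```text
41739
0.1 0; 0.11 0; 0.12 0; 0.13 0; 0.14 0; 0.15 0; 0.16 0; 0.17 0; 0.18 0; 0.19 0; 0.2 0; 0.21 0; 0.22 0; 0.23 0; 0.24 158; 0.25 303; 0.26 261; 0.27 212; 0.28 155; 0.29 617; 0.3 544; 0.31 562; 
finger min z [0.2281 0.2286 0.2288 0.2292 0.2292 0.2297 0.2302 0.2306 0.2306 0.2307
 0.2307 0.2307 0.2309 0.231  0.2313 0.2314 0.2314 0.2314 0.2316 0.2316]
t 2.32 pos [ 0.5677 -0.3994  0.1821] f [-0.66  1.13 -0.09] tq [-0.04  0.02 -0.01] op 0.0853
[-0.7265  0.3899  1.343  -0.      1.4055  0.6098]
top z of things [0.29824071 0.42871812 0.58648502 0.59930817]
```

```bash
cat >> h.py <<'E'
a_=np.radians(103.45);J=np.array([np.cos(a_),np.sin(a_)]);X=np.array([np.cos(a_-np.pi/2),np.sin(a_-np.pi/2)])
def fingers(d,zs):
    P=cloud("side",d).reshape(-1,3);w=P[:,:2]-PIP;s=w@J;t=w@X
    m=(P[:,2]>zs[0])&(P[:,2]<zs[1])&(abs(s)<.07)&(abs(t)<.03)&(abs(s)>.02)
    r=[]
    for sg in(1,-1):
        k=m&(sg*s>0);print(sg,k.sum(),'jaw',np.percentile(s[k],[2,50,98]).round(4),'lat',np.percentile(t[k],[2,50,98]).round(4),'zmin',np.percentile(P[k,2],2).round(4))
E
python3 -W ignore - <<'E'
from h import *
p=PIP+.0022*J
move_l([*p,.112],feed=.15);hold(.15);st()
im,d=get_image("side");fingers(d,(.148,.2));cv2.imwrite("pics/side3.png",cv2.resize(im[120:320,200:440][:,:,::-1],None,fx=3,fy=3))
E
```

```text
t 3.12 pos [ 0.5675 -0.3973  0.1141] f [-0.83 -0.4  -0.07] tq [-0.01  0.03  0.01] op 0.0853
1 267 jaw [0.0419 0.0436 0.0554] lat [-0.0107 -0.0032  0.0112] zmin 0.1627
-1 243 jaw [-0.0567 -0.0503 -0.0426] lat [-0.0109 -0.006   0.0065] zmin 0.1638
```

View pics/side3.png

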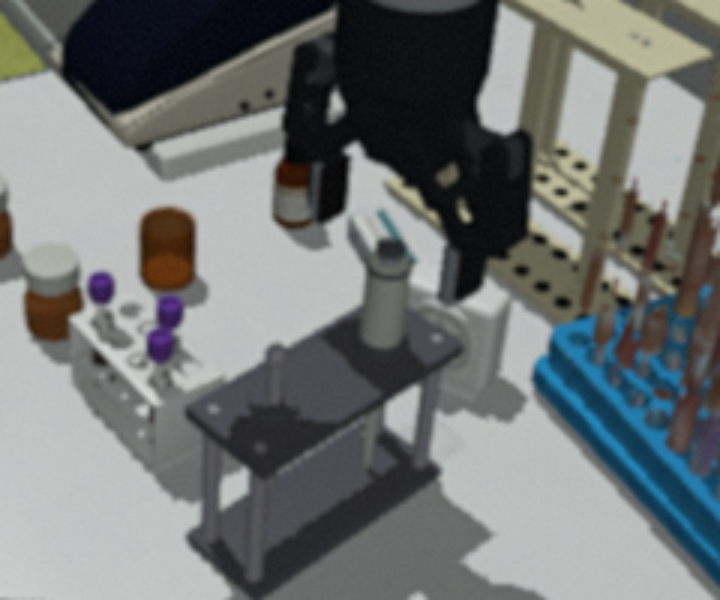

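The side view shows the fingers straddling the handle. The fingertips sit 36 mm higher than the reported TCP implies, and this is the same at both poses, so I'll correct z by that amount. Next I descend and grip.

```bash
python3 -W ignore - <<'E'
from h import *
p=PIP+.0022*J
r=move_l([*p,.081],feed=.1,max_force=15);hold(.15);print(r);st()
im,d=get_image("side");fingers(d,(.12,.16))
gripper_to(.045,f_grip=20);st()
im,d=get_image("side");fingers(d,(.112,.15));cv2.imwrite("pics/side4.png",cv2.resize(im[120:320,200:440][:,:,::-1],None,fx=3,fy=3))
E
```

```text
False
t 3.77 pos [ 0.5669 -0.3967  0.0817] f [ 0.54 -0.22  0.63] tq [-0.02 -0.03 -0.01] op 0.0854
1 193 jaw [0.0419 0.044  0.0569] lat [-0.0111 -0.0036  0.0113] zmin 0.13
-1 180 jaw [-0.0562 -0.0505 -0.0423] lat [-0.0113 -0.0065  0.0072] zmin 0.1315
t 4.3 pos [ 0.5665 -0.3964  0.0811] f [-0.03 -1.45  0.65] tq [-0.06 -0.04  0.03] op 0.0452
1 194 jaw [0.0226 0.0243 0.0371] lat [-0.0115 -0.0046  0.0095] zmin 0.1181
-1 186 jaw [-0.0355 -0.0295 -0.0212] lat [-0.0116 -0.0065  0.0067] zmin 0.1198
```

View pics/side4.png

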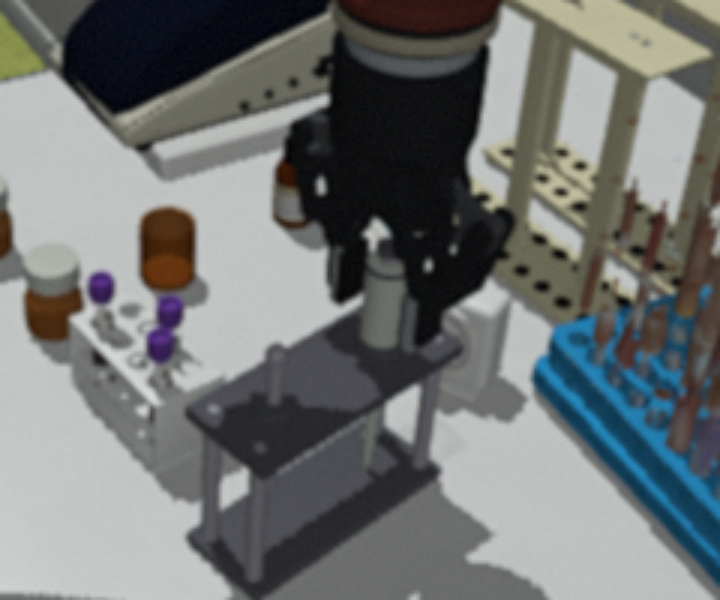

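```bash
python3 -W ignore - <<'E'
from h import *
gripper_to(.0,f_grip=20);st()
gripper_to(.0,f_grip=50);hold(.2);o=st()
p=o['eef_pos']
move_l([PIP[0]+.0022*J[0],PIP[1]+.0022*J[1],p[2]+.03],feed=.08,max_force=20);hold(.1);st()
im,d=get_image("side");cv2.imwrite("pics/side5.png",cv2.resize(im[120:320,200:440][:,:,::-1],None,fx=3,fy=3))
E
```

```text
t 4.66 pos [ 0.5665 -0.3965  0.0811] f [ 0.78 -1.49  0.61] tq [-0.02 -0.06  0.02] op 0.0234
t 5.08 pos [ 0.5666 -0.3965  0.0812] f [-0.62 -0.74  1.54] tq [-0.04 -0.05  0.03] op 0.0226
t 5.7 pos [ 0.5662 -0.396   0.1108] f [ 0.28  0.51 -1.37] tq [ 0.02 -0.06 -0.07] op 0.0229
```

View pics/side5.png

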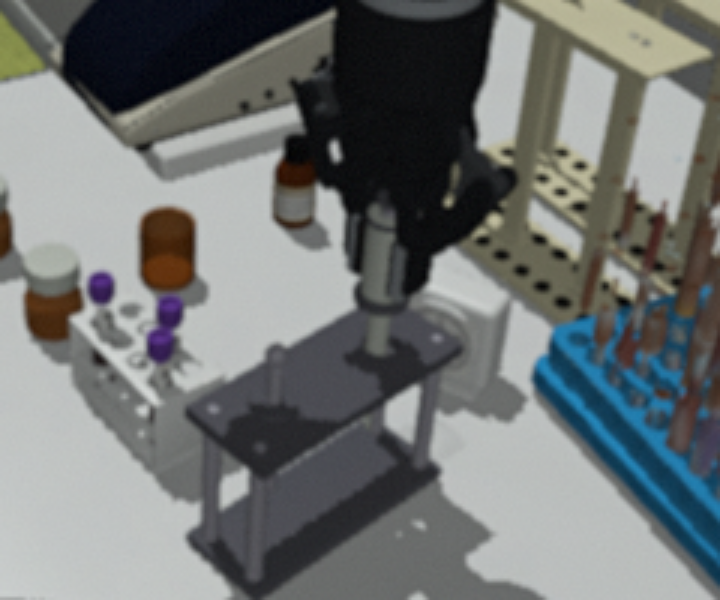

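```bash
python3 -W ignore - <<'E'
from h import *
p=PIP+.0022*J
move_l([*p,.206],feed=.2);st()
move_l([*VIAL,.206],feed=.15);hold(.3);st()
move_l([*VIAL,.165],feed=.1);hold(.5);st()
for n in("side","top"):
    im,d=get_image(n);np.savez(f"{n}6.npz",im=im,d=d)
    s=(slice(70,270),slice(150,390)) if n=="side" else (slice(100,240),slice(170,370))
    cv2.imwrite(f"pics/{n}6.png",cv2.resize(im[s][:,:,::-1],None,fx=3,fy=3))
E
```

```text
t 6.38 pos [ 0.5661 -0.3959  0.2048] f [-0.42  0.47 -0.91] tq [-0.04 -0.02 -0.02] op 0.0227
t 8.32 pos [ 0.5475 -0.1743  0.2059] f [0.39 0.12 0.02] tq [-0.03 -0.04 -0.02] op 0.0228
t 9.38 pos [ 0.5476 -0.1741  0.1652] f [ 1.14  0.94 -0.68] tq [-0.03  0.03 -0.03] op 0.0229
```

View pics/side6.png

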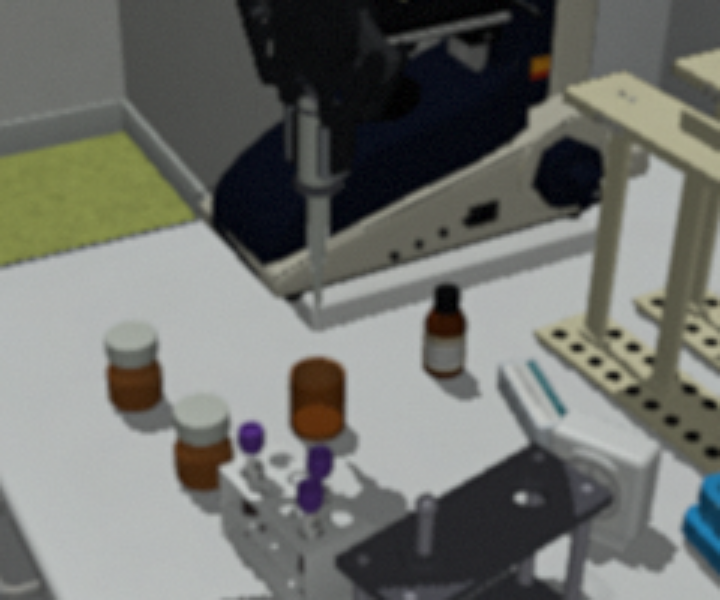

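View pics/top6.png

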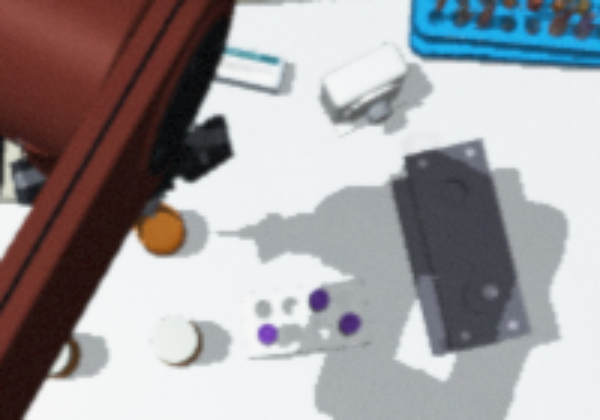

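```bash
python3 -W ignore - <<'E'
from h import *
from scipy.optimize import least_squares
z=np.load("side6.npz");im,d=z["im"],z["d"];C=cloud("side",d)
P=C.reshape(-1,3);m=(np.hypot(P[:,0]-.5475,P[:,1]+.176)<.03)&(P[:,2]>.07)&(P[:,2]<.24);Q=P[m]
for z0 in np.arange(.075,.24,.01):
    S=Q[(Q[:,2]>=z0)&(Q[:,2]<z0+.01)]
    if len(S)>2:
        vd=np.array([.4526,.8917]);pd=np.array([vd[1],-vd[0]]) # view dir horiz, perp
        w=S[:,:2]-VIAL
        print(z0.round(3),len(S),'perp min/max',(w@pd).min().round(4),(w@pd).max().round(4),'front',np.percentile(w@vd,5).round(4))
g=cv2.cvtColor(im,cv2.COLOR_RGB2GRAY)
V=np.load("side0.npz")["d"];Cv=cloud("side",V)
for D,nm in((Cv,'v0'),(C,'v6')):
    R_=D[175:225,240:275].reshape(-1,3);S=R_[(R_[:,2]>.010)&(R_[:,2]<.0425)&(np.hypot(R_[:,0]-.547,R_[:,1]+.175)<.03)]
    f=least_squares(lambda p:np.hypot(S[:,0]-p[0],S[:,1]-p[1])-.02,[.5475,-.175],loss='soft_l1',f_scale=.001).x;print(nm,len(S),f.round(4))
    S=R_[(R_[:,2]>.0425-.0017)&(R_[:,2]<.05)];print(' rim',S.min(0).round(4),S.max(0).round(4),((S.min(0)+S.max(0))/2).round(4))
E
```

```text
0.095 11 perp min/max -0.0009 0.0031 front -0.0033
0.105 13 perp min/max -0.0009 0.0031 front -0.0056
0.115 11 perp min/max -0.0008 0.0031 front -0.0061
0.125 18 perp min/max -0.0028 0.0049 front -0.0065
0.135 24 perp min/max -0.0047 0.0049 front -0.0076
0.145 30 perp min/max -0.0047 0.0067 front -0.0085
0.155 31 perp min/max -0.0047 0.0067 front -0.008
0.165 33 perp min/max -0.0046 0.0067 front -0.0083
0.175 24 perp min/max -0.0046 0.0066 front -0.0089
0.185 75 perp min/max -0.0139 0.0158 front -0.0165
0.195 61 perp min/max -0.0176 0.0194 front -0.0197
0.205 106 perp min/max -0.0197 0.0211 front -0.0225
0.215 121 perp min/max -0.0196 0.0227 front -0.0225
0.225 115 perp min/max -0.0194 0.0225 front -0.0232
0.235 49 perp min/max -0.0191 0.0206 front -0.0234
v0 374 [ 0.548  -0.1745]
 rim [ 0.4803 -0.2482  0.0408] [ 0.5657 -0.1548  0.0466] [ 0.523  -0.2015  0.0437]
v6 383 [ 0.5483 -0.1746]
 rim [ 0.4806 -0.2563  0.0408] [ 0.567  -0.1555  0.0499] [ 0.5238 -0.2059  0.0454]
```

```bash
python3 -W ignore - <<'E'
from h import *
move_l([.5476,-.1735,.128],feed=.05,max_force=8);hold(.6);st()
im,d=get_image("side");np.savez("side7.npz",im=im,d=d)
cv2.imwrite("pics/side7.png",cv2.resize(im[140:230,205:305][:,:,::-1],None,fx=6,fy=6,interpolation=cv2.INTER_CUBIC))
for z in(.045,.053,.055,.057,.06): print(z,((proj("side",[.5476,-.1748,z])-[205,140])*6).round(1))
E
```

```text
t 10.97 pos [ 0.5476 -0.1735  0.128 ] f [ 1.25  0.05 -0.95] tq [-0.01 -0.12 -0.04] op 0.0229
0.045 [303.9 322.1]
0.053 [303.9 302.9]
0.055 [303.9 298. ]
0.057 [303.9 293.2]
0.06 [303.9 285.9]
```

View pics/side7.png

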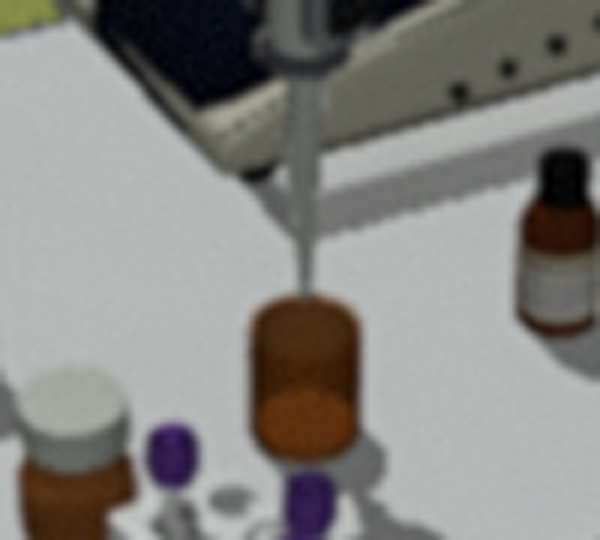

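```bash
python3 -W ignore - <<'E'
from h import *
from scipy.optimize import least_squares
move_l([.5476,-.1735,.126],feed=.03,max_force=8);hold(.5);st()
L=[];D=[]
for i in range(6):
    im,d=get_image("side");D.append(np.where(d>0,d,np.nan))
d=np.nanmean(D,0);C=cloud("side",d);P=C.reshape(-1,3)
vd=np.array([.4526,.8917]);pd=np.array([vd[1],-vd[0]])
near=(np.hypot(P[:,0]-.5475,P[:,1]+.175)<.03)
for z0 in np.arange(.05,.145,.01):
    S=P[near&(P[:,2]>=z0)&(P[:,2]<z0+.01)]; w=S[:,:2]-[.548,-.1748]
    if len(S): print(z0.round(3),len(S),'perp',(w@pd).min().round(4),(w@pd).max().round(4),'front',np.sort(w@vd)[:4].round(4))
S=P[near&(P[:,2]>.01)&(P[:,2]<.040)]
w=S[:,:2]-[.548,-.1748]; out=S[(np.hypot(w[:,0],w[:,1])>.0185)&((w@vd)<.0)]
f=least_squares(lambda p:np.hypot(out[:,0]-p[0],out[:,1]-p[1])-.02,[.548,-.175]).x;print('outer',len(out),f.round(4))
S=P[near&(P[:,2]>.041)&(P[:,2]<.046)];w=S[:,:2]-[.548,-.1748];k=np.hypot(w[:,0],w[:,1])>.014;print('rim',k.sum(),(w[k]@vd).min(),(w[k]@vd).max(),(w[k]@pd).min(),(w[k]@pd).max())
cv2.imwrite("pics/side8.png",cv2.resize(im[:,:,::-1],None,fx=1.5,fy=1.5))
E
```

```text
t 11.77 pos [ 0.5476 -0.1735  0.126 ] f [0.18 0.23 0.11] tq [0.   0.01 0.04] op 0.0225
0.05 5 perp -0.0017 0.0004 front [-0.0021 -0.0011 -0.0009 -0.0009]
0.06 10 perp -0.0017 0.0023 front [-0.0031 -0.0021 -0.0016 -0.0016]
0.07 12 perp -0.0017 0.0023 front [-0.0036 -0.003  -0.0029 -0.0027]
0.08 13 perp -0.0036 0.0023 front [-0.0046 -0.0043 -0.0037 -0.0036]
0.09 17 perp -0.0056 0.0042 front [-0.0058 -0.0052 -0.0045 -0.0045]
0.1 24 perp -0.0056 0.0042 front [-0.0063 -0.0062 -0.0061 -0.006 ]
0.11 28 perp -0.0055 0.0042 front [-0.0062 -0.0061 -0.006  -0.0059]
0.12 27 perp -0.0055 0.006 front [-0.0063 -0.0062 -0.006  -0.0059]
0.13 29 perp -0.0055 0.006 front [-0.0073 -0.0069 -0.0065 -0.0061]
0.14 19 perp -0.011 0.0135 front [-0.0142 -0.0142 -0.0137 -0.0136]
outer 174 [ 0.5486 -0.1739]
rim 57 -0.01861773729404673 0.0191689683566594 -0.01806361028091949 0.01865331913485294
```

View pics/side8.png

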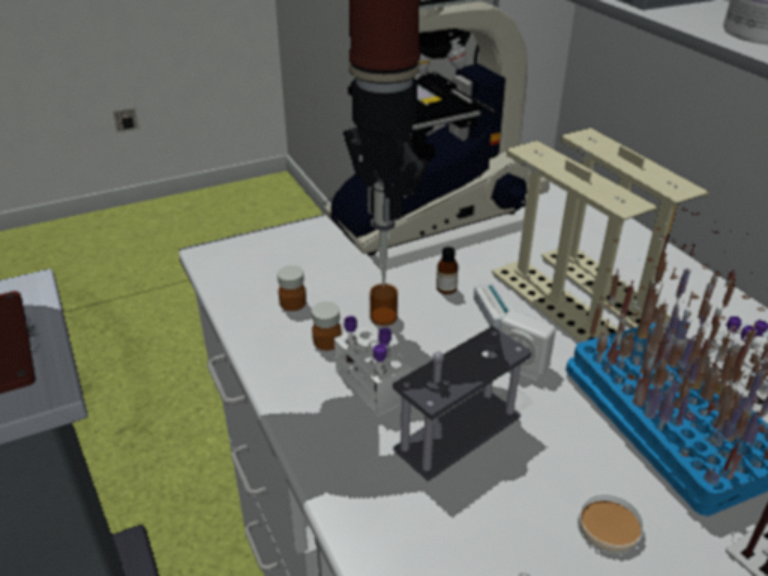

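```bash
python3 -W ignore - <<'E'
from h import *
st();job_done()
E
```

```text
t 12.07 pos [ 0.5476 -0.1735  0.126 ] f [-0.74 -0.25 -1.24] tq [0.02 0.03 0.02] op 0.0228
the job is handed in; nothing more can be done
```

I took the pipette straight up out of its stand, carried it clear of the rack and vials, and handed the job in at 12.1 s. It is held upright at a 50 N grip over the uncapped vial.

**Last checks**
- **Centring:** in the final side-camera depth data, the shaft axis is within about 1 mm of the vial's centre, and it shows no visible tilt.
- **Height:** the tip is about 10 mm above the rim (z ≈ 0.055 m). That comes from the arm's height, which the last close-up matched to about 1 mm with the tip 2 mm higher; I then lowered it 2 mm.
- **Contact:** the final force reading was noise only, under 1.5 N. The rod, rack, tubes, stand and capped vials look undisturbed in the last picture.

**Disagreements and gaps**
- **Gripper height:** the camera showed the gripper about 36 mm higher along its axis than the reported TCP implies. The offset was the same at every pose I checked, and I corrected all heights for it.
- **Camera mismatch:** the two cameras differed by about 2–3 mm in y, so I centred the tip using tip and vial measured in the same (side) camera.
- **Top view:** the arm hid the tip from the top camera, so the final centring was not checked from there.

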